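# Park the slab scraper in the full-depth slot of the tool block

### The job

Lift the blue-handled slab scraper off its leaning rest and park it blade-down in the wooden two-slot tool block. Only one of the two slots is deep enough for it, and they look alike, so feel for the one that lets the blade all the way in without ramming it; keep hold of the scraper until its handle sits fully home on the top of the block, then let go. Leave the vase, the red beaker and the jar where they stand.

Things in the scene. Friction and masses are not known exactly. Their poses are not given: they have to be found in the camera images.
- scraper: Slab scraper. Origin: middle of the blade's lower edge; z from the edge up to the handle, y along the blade's width, x through its thickness. Steel blade 4 (x) x 90 (y) mm, z = 0 to 60; blue bar handle 22 (x) x 110 (y) mm, z = 60 (flat shoulder) to 100. 0.17-0.34 kg. Parks either way round. At the start it leans in the rest, z 30 degrees from vertical, handle towards the robot.
- handle_grip (a point): Mid-handle point, 86 mm above the blade's edge (26 mm above the shoulder): held here, the fingertips clear the block when the scraper is home. Grip across the 22 mm thickness (scraper's x), fingers along its -z. Same axes as the scraper.
- rack: Fixed wooden block, 120 x 120 x 70 mm. Origin: centre of underside, z up. Two square-edged slots, open at the top, run along y at x = -30 and +30 mm, each 7 mm wide, 98 long. In one (either) the scraper goes home: shoulder on the block's top, blade edge 10 mm above the table. In the other a stop halts the edge 41 mm above the table, handle 31 mm proud.
- slot_a (a point): Centre of the mouth of the slot at x = -30 mm, at the block's top (70 mm above the table). Same axes as the block.
- slot_b (a point): Centre of the mouth of the slot at x = +30 mm, at the block's top. Same axes as the block.
- rest: Grey plastic leaning rest fixed to the table, about 75 x 110 mm, 65 mm high. Origin: on the table under the middle of the blade's edge, which stands on a ledge 20 mm up; z up, scraper leans towards -x. A back plate on the -x side reaches 54 mm up the blade; the handle stands free above it.
- vase: White ceramic slab-built vase, wavy sides, at most 52 x 74 mm, and 178 mm tall, standing loose. Origin: centre of its underside.
- beaker: Red plastic beaker, 72 mm across the rim, 85 mm tall, standing loose. Origin: centre of its underside.
- jar: Glass jar with yellow lid, 68 mm across, 85 mm tall, standing loose. Origin: centre of its underside.
Mind the look-alikes: they are no part of the job. What is meant by the scraper is not purple, and is the smaller of those in its own colour.

How it is judged:
On the way, in this order (a step that is already met when the one before it is completed fails the run):
1. the scraper is lifted clear of its rest in the fingers (height (world z) of scraper above 0.09 m and contact force between the fingers and scraper above 1 N), for 0.2 s.
2. the scraper is fully home in the full-depth slot while the fingers still hold it (z of scraper in the frame of rack between 0.004 and 0.0135 m and y of scraper in the frame of rack between -0.009 and 0.009 m and (x of scraper in the frame of rack between -0.036 and -0.024 m or x of scraper in the frame of rack between 0.024 and 0.036 m) and angle between scraper's own z axis and vertical below 0.07 rad and angle between the y axis of scraper and the y axis of rack, either way round below 0.09 rad and contact force between the fingers and scraper above 0.5 N), for 0.2 s.
At the end, for the whole second after the job is handed in: The scraper stands at rest in the block's full-depth slot: blade's edge 4 to 13.5 mm above the block's underside (shoulder within 3.5 mm of the block's top), within 6 mm of the slot's centre line and 9 mm of its middle, upright within 0.07 rad and in line with the slot within 0.09 rad (z of scraper in the frame of rack between 0.004 and 0.0135 m and y of scraper in the frame of rack between -0.009 and 0.009 m and (x of scraper in the frame of rack between -0.036 and -0.024 m or x of scraper in the frame of rack between 0.024 and 0.036 m) and angle between scraper's own z axis and vertical below 0.07 rad and angle between the y axis of scraper and the y axis of rack, either way round below 0.09 rad and linear speed of scraper below 0.02 m/s and angular speed of scraper below 0.1 rad/s); the robot touches nothing.
It fails at once if the vase, the beaker or the jar is shifted by more than 20 mm or tipped (distance of any of vase, beaker, jar from where it was at the start of the episode above 0.02 m or angle between any of vase, beaker, jar's own z axis and vertical above 0.25 rad).
It fails at once if the scraper is rammed against the block with more than 70 N (contact force between scraper and rack above 70 N).
It also fails if it takes over 61 s, if anything falls off the work surface, if the arm or the gripper's body presses on something with over 40 N, if the wrist force passes 120 N, or if a joint passes its speed limit or range.

### The arm

A 6-joint arm with a two-finger parallel gripper is mounted at the origin on the work surface. World frame = base frame: x ahead of the robot, y to its left, z up, the work surface at z = 0. Lengths are in m, angles in rad, forces in N, time in s.
With the tool pointing down it reaches from about 0.35 to 0.975 m from the base axis. Payload 4.9 kg.
Tool frame: the origin (TCP) lies at the very end of the fingers, on their centre line; the grasp point (between the pads) lies ctrl.hold_point_z behind it (ctrl.hold_point_z is the distance from the TCP to the grasp point, in m); z points along the fingers, y is the line along which they close (so a half turn about z gives the same grasp; the last joint's range is limited). The gripper opens to 85 mm and grips with 20 to 120 N. Pads are 22 mm wide; open, the fingers measure 114 mm over their backs; the gripper's body (76 mm by 85 mm) begins 54 mm behind the grasp point. The pads swing forward as they close: fully open they stand 13 mm farther back than shut.
Start: joints at [1.179, 0.053, 1.613, -0, 1.476, -0.119], TCP at [0.168, 0.602, 0.231] pointing down, gripper open.
Joint ranges: [-3.01, 3.01], [-1.01, 2.22], [0.06, 2.58], [-1.02, 4.17], [0.09, 2.62], [-3.14, 3.14]. Speed limits (rad/s): [2.57, 2.57, 3.14, 3.14, 3.14, 3.14].

### API

Orientations are given as a rotation vector (axis times angle).
In Python, from station import ctrl gives the robot as it stands. The module is installed in compiled form; this text tells all that it offers.
- The arm moves only by the tool jog_arm, never from a script. Its argument "deltas" is a list of rows, each a list of 3 entries, a list of its own where there are three numbers: the closure, from -1 (fully open) to 1 (shut), then the shift along the world's x, y, z scaled (see below), then the turn, a rotation vector about the world's x, y, z scaled (see below). A call has 1 to 12 rows; each row is the pose to reach, as a shift and turn from the pose commanded when the call began, turning the shorter way round; what a row does not reach only later rows make up. The controller multiplies each number of a shift by 0.4 m and each number of a turn by 180 degrees. A row lasts 1/12 s, in which the tool goes at most 41.7 mm and 7.16 degrees, less where a joint would pass 70% of its speed; a pose out of reach is approached as far as the arm can. A call with a number of a shift or a turn outside -1 to 1 is refused whole. A call with a gripper value outside its range is refused whole. The fingers move at their own pace and stop on an object; "squeeze" is the grip in N (left out, the last holds). Time passes only in rows, so rows that repeat a pose let the fingers close. It gives the time, the measured TCP pose, the force, the opening and the grip force at its end, in the units of the state.
- ctrl.get_obs(): the state, without advancing time (a new reading comes with each control period).
- ctrl.get_image(name): name is "side" or "top"; returns the picture (480x640x3 uint8, red, green, blue); there is no depth.
- ctrl.get_calibration(name): a dict with "K" (3x3 intrinsics, pixels), "extrinsics" (4x4, takes a point from world to camera coordinates). Camera axes: x right, y down, z forward; pixel columns grow to the right and rows downward; lengths in m; the calibration is good to about 2 mm. A picture is of the moment at which its call begins. get_calibration takes no time and is no camera call.
- ctrl.finish_job(): hands the job in; it is judged then, once.
The state is a dict: "t": time; "q": joint angles; "dq": joint speeds; "effort": joint torques, N m; "tool_pos": TCP position; "tool_rot": TCP orientation; "contact_force": force on the tool from outside, world axes, zero at the start; "wrist_torque": the same for the moment, N m; "opening": finger opening in m; "grip_force": force on a finger pad.
Only numpy, scipy, OpenCV 4.12 (cv2) and the standard library are available. Lean on these libraries where they do the work, as an engineer would, in place of code of your own. Each camera call takes 0.05 s, during which the arm holds its last target. There are 200 camera calls.

## Working session

There is one attempt and no reset: what is moved stays moved. The work goes in short steps, Python scripts to look and compute and a tool call to move; the robot and the scene stay as the last step left them, time stands still between calls to the robot, and variables do not carry over. Pictures are saved under pics/ and viewed, at most 10 in all, crops included, and the job is handed in when it is done.

Besides the shell and the picture viewer there is one more tool, called by a JSON object that holds its "fn" and its "kwargs". jog_arm: Moves the arm, as the interface text tells. Its arguments: {"type":"object","properties":{"deltas":{"type":"array","items":{"type":"array"}},"squeeze":{"type":"number"}},"required":["deltas"]}

```bash
mkdir -p pics; python3 - <<'E'
from station import ctrl
import cv2
for n in("side","top"):
    im=ctrl.get_image(n); cv2.imwrite(f"pics/{n}0.png",im[:,:,::-1])
    c=ctrl.get_calibration(n); print(n,c["K"].round(1).tolist(),c["extrinsics"].round(4).tolist())
print(ctrl.hold_point_z,ctrl.get_obs())
E
```

```text
side [[554.2, 0.0, 328.0], [0.0, 554.2, 235.3], [0.0, 0.0, 1.0]] [[0.985, -0.1726, 0.0039, -0.4853], [-0.115, -0.6727, -0.7309, 0.1173], [0.1288, 0.7195, -0.6825, 1.0802], [0.0, 0.0, 0.0, 1.0]]
top [[619.5, 0.0, 322.5], [0.0, 619.5, 233.3], [0.0, 0.0, 1.0]] [[0.0153, -0.9999, -0.0012, -0.0133], [-0.9869, -0.0149, -0.1607, 0.4953], [0.1607, 0.0037, -0.987, 1.2927], [0.0, 0.0, 0.0, 1.0]]
0.0187 {'t': 0.1, 'q': array([ 1.17903116e+00,  5.32883820e-02,  1.61417104e+00,  2.10831553e-05,
        1.47600034e+00, -1.18983121e-01]), 'dq': array([ 0.00149368, -0.00029686, -0.00129227,  0.00100891,  0.00317988,
       -0.00022901]), 'effort': array([ 2.15802015e-04, -3.94904959e+01, -3.71363354e+01, -8.19450543e-05,
        3.98740885e-03, -6.39597431e-06]), 'tool_pos': array([0.16814724, 0.60136563, 0.23017891]), 'tool_rot': array([-4.27093856e-01, -3.11192809e+00,  2.82896130e-03]), 'contact_force': array([ 0.14660838, -0.17463753,  0.26067611]), 'wrist_torque': array([-0.00719181, -0.0140019 ,  0.01722898]), 'grip_force': 0.0, 'opening': 0.0849740992634066}
```

View pics/side0.png

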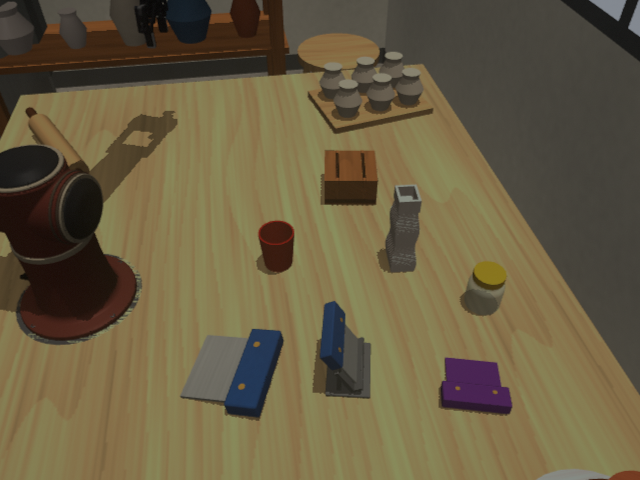

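View pics/top0.png

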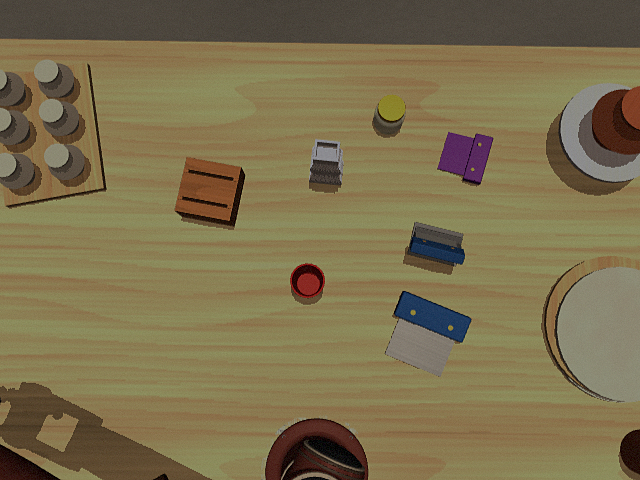

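The candidates in the top view are the flat large blue scraper at (430,335), the leaning blue scraper at (436,245), and the purple one at (467,158). The leaning one fits: it is blue, the smaller of the two blue ones, and sits in the grey rest. I'll confirm with an enlarged crop, top view on the left and side view on the right.

```bash
python3 - <<'E'
import cv2,numpy as np
t=cv2.imread("pics/top0.png");s=cv2.imread("pics/side0.png")
a=cv2.resize(t[210:280,395:475],(400,350),interpolation=cv2.INTER_CUBIC)
b=cv2.resize(s[295:403,300:390],(400,480),interpolation=cv2.INTER_CUBIC)
c=cv2.resize(t[150:235,170:250],(400,425),interpolation=cv2.INTER_CUBIC)[:240]
o=np.zeros((590,800,3),np.uint8);o[:350,:400]=a;o[:480,400:]=b;o[350:590,:400]=c
cv2.imwrite("pics/crop.png",np.clip(o*1.5,0,255).astype(np.uint8))
E
```

```text
(no output)
```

View pics/crop.png

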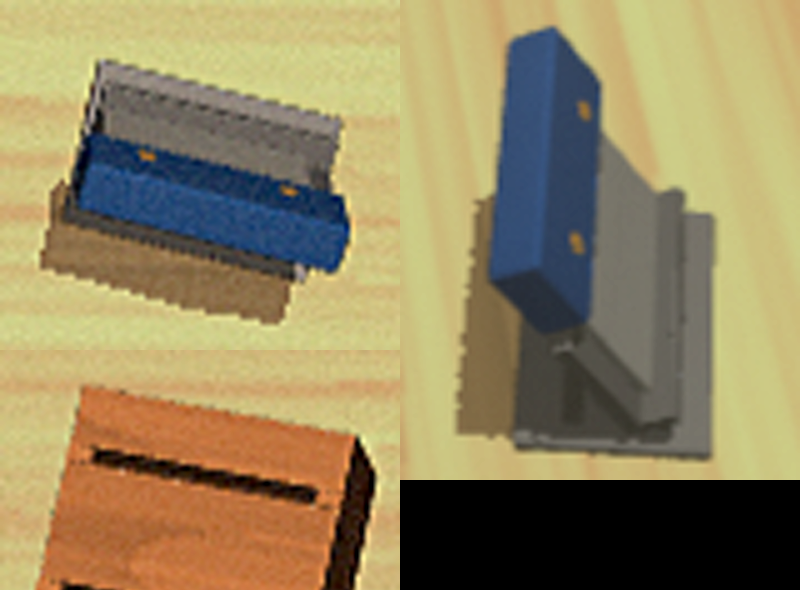

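The crop confirms the leaning blue scraper. In the top view its handle runs from about (411,245) to (464,258), with the bright end face upward, and the rest behind it is grey. Next I measure the handle corners and the slots.

```bash
cat > h.py <<'E'
import cv2,numpy as np
from station import ctrl
def ray(n,uv):
    c=ctrl.get_calibration(n);K=c["K"];E=c["extrinsics"];R=E[:3,:3]
    d=R.T@np.linalg.inv(K)@np.array([uv[0],uv[1],1.]);return -R.T@E[:3,3],d
def plane(n,uv,z):
    o,d=ray(n,uv);return o+d*(z-o[2])/d[2]
def tri(a,b):
    o,d=ray("top",a);p,e=ray("side",b)
    s=np.linalg.lstsq(np.c_[d,-e],p-o,rcond=None)[0]
    return (o+d*s[0]+p+e*s[1])/2,np.linalg.norm(o+d*s[0]-p-e*s[1])
def quad(m):
    c=max(cv2.findContours(m.astype(np.uint8),cv2.RETR_EXTERNAL,cv2.CHAIN_APPROX_NONE)[0],key=cv2.contourArea)
    return c
E
python3 - <<'E'
from h import *
t=cv2.imread("pics/top0.png");s=cv2.imread("pics/side0.png")
for im,(x0,x1,y0,y1) in((t,(400,470,215,275)),(s,(312,352,295,372))):
    g=cv2.GaussianBlur(im,(3,3),0);h=cv2.cvtColor(g,cv2.COLOR_BGR2HSV)
    m=(h[...,0]>95)&(h[...,0]<125)&(h[...,1]>120);r=np.zeros_like(m);r[y0:y1,x0:x1]=1;m&=r
    v=h[...,2][m].astype(np.float32);th,_=cv2.threshold(v.astype(np.uint8),0,255,cv2.THRESH_OTSU)
    b=m&(h[...,2]>th)
    print(m.sum(),th,np.histogram(v,8))
    for q in(m,b):
        q=cv2.morphologyEx(q.astype(np.uint8),cv2.MORPH_OPEN,np.ones((3,3)))
        c=quad(q);print(cv2.contourArea(c),cv2.approxPolyDP(c,2.2,True)[:,0].tolist(),cv2.boxPoints(cv2.minAreaRect(c)).round(1).tolist())
# rack
h=cv2.cvtColor(t,cv2.COLOR_BGR2HSV);roi=h[150:235,170:250]
d=(roi[...,2]<70).astype(np.uint8)
n,l,st,ce=cv2.connectedComponentsWithStats(d)
for i in range(1,n):
    if st[i,4]>40:
        p=np.argwhere(l==i)[:,::-1].astype(np.float32)+[170,150]
        box=cv2.boxPoints(cv2.minAreaRect(p.astype(np.float32)))
        w=np.array([plane("top",q,.07)[:2] for q in box])
        print(st[i],box.round(1).tolist(),w.round(4).tolist(),w.mean(0).round(4), [np.linalg.norm(w[0]-w[1]).round(4),np.linalg.norm(w[2]-w[1]).round(4)])
E
```

```text
757 68.0 (array([  4,   4,   5,  30, 196,  70, 270, 178]), array([25.  , 32.75, 40.5 , 48.25, 56.  , 63.75, 71.5 , 79.25, 87.  ],
      dtype=float32))
691.0 [[412, 238], [411, 251], [462, 261], [463, 253], [459, 248], [452, 250], [446, 245], [430, 241], [423, 243], [419, 238]] [[408.79998779296875, 250.6999969482422], [412.3999938964844, 236.39999389648438], [465.1000061035156, 249.5], [461.5, 263.8999938964844]]
418.0 [[413, 243], [412, 251], [462, 261], [463, 255]] [[410.79998779296875, 250.6999969482422], [413.1000061035156, 241.5], [463.8999938964844, 254.1999969482422], [461.6000061035156, 263.3999938964844]]
834 71.0 (array([ 14, 197,  70,  24,  40, 113, 309,  67]), array([57. , 60.5, 64. , 67.5, 71. , 74.5, 78. , 81.5, 85. ],
      dtype=float32))
723.0 [[326, 305], [321, 356], [332, 355], [340, 362], [341, 354], [336, 351], [336, 345], [341, 344], [342, 337], [337, 335], [342, 331], [342, 325], [338, 332], [334, 331], [337, 317], [335, 304]] [[320.6000061035156, 361.20001220703125], [323.3999938964844, 302.5], [343.70001220703125, 303.5], [340.8999938964844, 362.100006103515
[... 339 characters left out ...]
068], [0.6295, 0.1706], [0.5493, 0.1165], [0.4554, 0.252]] [0.542  0.2115] [np.float64(0.1665), np.float64(0.0967)]
[ 19  20  45  11 151] [[188.5, 172.60000610351562], [189.10000610351562, 169.3000030517578], [233.10000610351562, 177.3000030517578], [232.5, 180.60000610351562]] [[0.6178, 0.2824], [0.6249, 0.2815], [0.6088, 0.1867], [0.6016, 0.1877]] [0.6133 0.2345] [np.float64(0.0072), np.float64(0.0962)]
[ 12  47  46  11 150] [[181.8000030517578, 199.3000030517578], [182.39999389648438, 196.0], [227.10000610351562, 204.39999389648438], [226.5, 207.6999969482422]] [[0.5591, 0.2938], [0.5663, 0.2929], [0.5496, 0.1971], [0.5424, 0.1982]] [0.5543 0.2455] [np.float64(0.0073), np.float64(0.0972)]
```

```bash
python3 - <<'E'
from h import *
T=[(75,205),(88,163),(347,210),(337,271)];S=[(510,40),(555,28),(540,332),(490,280)]
hz=[.1011,.1121,.1121,.1011]
W=[]
for a,b,z in zip(T,S,hz):
    a=((a[0]+.5)/5-.5+395,(a[1]+.5)/5-.5+210);b=((b[0]-400+.5)/4.444-.5+300,(b[1]+.5)/4.444-.5+295)
    p,e=tri(a,b);q=plane("top",a,z);r=plane("side",b,z);print(p.round(4),round(e,4),q.round(4),r.round(4));W.append(q)
W=np.array(W);print(W.mean(0),np.linalg.norm(W[1]-W[2]),np.linalg.norm(W[0]-W[3]),np.linalg.norm(W[0]-W[1]))
d=W[0]+W[1]-W[2]-W[3];print("yaw y-axis",np.degrees(np.arctan2(-d[0],d[1])))
# rest front back edge line from top view: light strip 100,60 -> 342,120
a,b=[plane("top",((x+.5)/5-.5+395,(y+.5)/5-.5+210),0.03) for x,y in((100,60),(342,120))];d=a-b;print(np.degrees(np.arctan2(-d[0],d[1])))
# obstacles bases
for n,uv,z in(("vase",(327,150),.178),("beaker",(308,280),.085),("jar",(391,108),.085)):print(n,plane("top",uv,z).round(3))
E
```

```text
[ 0.4531 -0.1844  0.1007] 0.0013 [ 0.4524 -0.1844  0.1011] [ 0.4537 -0.1847  0.1011]
[ 0.4694 -0.1887  0.1093] 0.0017 [ 0.4682 -0.1882  0.1121] [ 0.4699 -0.1909  0.1121]
[ 0.4498 -0.3     0.0804] 0.01 [ 0.4505 -0.2928  0.1121] [ 0.4408 -0.321   0.1121]
[ 0.4277 -0.2906  0.1017] 0.0018 [ 0.4269 -0.2907  0.1011] [ 0.4287 -0.2901  0.1011]
[ 0.44949451 -0.23904183  0.1066    ] 0.10608998691669559 0.10938904947994044 0.019611498524973174
yaw y-axis -11.55358501643817
-13.365480113604173
vase [ 0.639 -0.013  0.178]
beaker [0.391 0.022 0.085]
jar [ 0.763 -0.149  0.085]
```

{"fn": "jog_arm", "kwargs": {"deltas": [[-1,[0.7,-0.88,0.12],[0,0,-0.25]],[-1,[0.7,-0.88,0.12],[0,0,-0.25]],[-1,[0.7,-0.88,0.12],[0,0,-0.25]],[-1,[0.7,-0.88,0.12],[0,0,-0.25]],[-1,[0.7,-0.88,0.12],[0,0,-0.25]],[-1,[0.7,-0.88,0.12],[0,0,-0.25]],[-1,[0.7,-0.88,0.12],[0,0,-0.25]],[-1,[0.7,-0.88,0.12],[0,0,-0.25]],[-1,[0.7,-0.88,0.12],[0,0,-0.25]],[-1,[0.7,-0.88,0.12],[0,0,-0.25]],[-1,[0.7,-0.88,0.12],[0,0,-0.25]],[-1,[0.7,-0.88,0.12],[0,0,-0.25]]]}}

```text
t: 1.1
tool_pos: [0.4515, 0.2455, 0.2797]
tool_rot: [1.594, 2.704, -0.001]
contact_force: [-0.2, 0.2, -0.1]
opening: 0.085
grip_force: 0.0
```

```bash
cat >> h.py <<'E'
from scipy.spatial.transform import Rotation as Ro
def frame(n,tilt):  # yaw angle n of scraper x (rad), lean (rad) -> tool rotation with y_t=+x_s
    nn=np.array([np.cos(n),np.sin(n),0]);up=np.array([0,0,1.])
    zs=-np.sin(tilt)*nn+np.cos(tilt)*up;xs=np.cos(tilt)*nn+np.sin(tilt)*up
    return Ro.from_matrix(np.c_[np.cross(xs,-zs),xs,-zs]),zs
def go(p,R):
    o=ctrl.get_obs();r=(R*Ro.from_rotvec(o["tool_rot"]).inv()).as_rotvec()/np.pi
    print("t",o["t"],"q",o["q"].round(3),"pos",o["tool_pos"].round(4),"F",o["contact_force"].round(1))
    print("shift",((np.array(p)-o["tool_pos"])/.4).round(4),"turn",r.round(4))
E
python3 - <<'E'
from h import *
R,zs=frame(np.radians(-13.5),np.radians(30));g=np.array([.4646,-.2433,.0783])
print(zs);go(g+.1*zs,R)
E
```

```text
[-0.48618496  0.11672268  0.8660254 ]
t 1.1 q [ 0.354 -0.242  1.808 -0.002  1.574 -0.151] pos [0.4515 0.2455 0.2797] F [-0.2  0.2 -0.1]
shift [-0.0888 -1.1928 -0.2871] turn [ 0.0237 -0.1685 -0.2302]
```

{"fn": "jog_arm", "kwargs": {"deltas": [[-1,[-0.09,-0.95,-0.1],[0,0,-0.24]],[-1,[-0.09,-0.95,-0.1],[0,0,-0.24]],[-1,[-0.09,-0.95,-0.1],[0,0,-0.24]],[-1,[-0.09,-0.95,-0.1],[0,0,-0.24]],[-1,[-0.09,-0.95,-0.1],[0,0,-0.24]],[-1,[-0.09,-0.95,-0.1],[0,0,-0.24]],[-1,[-0.09,-0.95,-0.1],[0,0,-0.24]],[-1,[-0.09,-0.95,-0.1],[0,0,-0.24]],[-1,[-0.09,-0.95,-0.1],[0,0,-0.24]],[-1,[-0.09,-0.95,-0.1],[0,0,-0.24]],[-1,[-0.09,-0.95,-0.1],[0,0,-0.24]]]}}

```text
t: 2.02
tool_pos: [0.4116, -0.1316, 0.2383]
tool_rot: [-2.476, -1.931, 0.001]
contact_force: [1.5, -0.3, -0.0]
opening: 0.0853
grip_force: 0.0
```

```bash
python3 - <<'E'
from h import *
R,zs=frame(np.radians(-13.5),np.radians(30));g=np.array([.4646,-.2433,.0783])
go(g+.1*zs,R)
E
```

```text
t 2.0167 q [-0.482 -0.441  2.028  0.     1.556 -0.236] pos [ 0.4116 -0.1316  0.2383] F [ 1.5 -0.3 -0. ]
shift [ 0.0109 -0.25   -0.1835] turn [-0.0401 -0.1624  0.0032]
```

{"fn": "jog_arm", "kwargs": {"deltas": [[-1,[0.011,-0.25,-0.1],[-0.04,-0.1624,0.003]],[-1,[0.011,-0.25,-0.1],[-0.04,-0.1624,0.003]],[-1,[0.011,-0.25,-0.18],[-0.04,-0.1624,0.003]],[-1,[0.011,-0.25,-0.18],[-0.04,-0.1624,0.003]],[-1,[0.011,-0.25,-0.18],[-0.04,-0.1624,0.003]],[-1,[0.011,-0.25,-0.18],[-0.04,-0.1624,0.003]],[-1,[0.011,-0.25,-0.18],[-0.04,-0.1624,0.003]],[-1,[0.011,-0.25,-0.18],[-0.04,-0.1624,0.003]]]}}

```text
t: 2.68
tool_pos: [0.4189, -0.2303, 0.1711]
tool_rot: [2.106, 1.672, 0.447]
contact_force: [0.5, -0.9, -0.1]
opening: 0.0851
grip_force: 0.0
```

```bash
python3 - <<'E'
from h import *
R,zs=frame(np.radians(-13.5),np.radians(30));g=np.array([.4646,-.2433,.0783])
go(g,R)
o=ctrl.get_image("top")[180:290,360:500];p=ctrl.get_image("side")[250:410,260:420]
a=cv2.resize(o,(400,314));b=cv2.resize(p,(400,400));c=np.zeros((400,800,3),np.uint8);c[:314,:400]=a;c[:,400:]=b
cv2.imwrite("pics/pre.png",np.clip(c[:,:,::-1]*1.4,0,255).astype(np.uint8))
E
```

```text
t 2.6833 q [-0.827 -0.654  2.338  0.333  1.031 -0.709] pos [ 0.4189 -0.2303  0.1711] F [ 0.5 -0.9 -0.1]
shift [ 0.1143 -0.0326 -0.2319] turn [ 0.0018  0.0012 -0.0018]
```

View pics/pre.png

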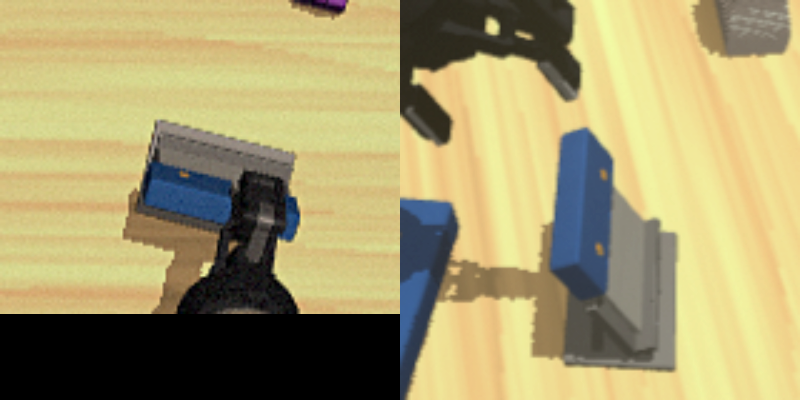

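The gripper is straddling the handle: the top view shows the fingers over (450,250), and the side view shows them open on both sides above it. I'll approach along the fingers.

{"fn": "jog_arm", "kwargs": {"deltas": [[-1,[0.02,-0.006,-0.04],[0,0,0]],[-1,[0.04,-0.012,-0.08],[0,0,0]],[-1,[0.06,-0.018,-0.12],[0,0,0]],[-1,[0.08,-0.024,-0.16],[0,0,0]],[-1,[0.1,-0.028,-0.185],[0,0,0]],[-1,[0.1,-0.028,-0.185],[0,0,0]],[-1,[0.1,-0.028,-0.185],[0,0,0]]]}}

```text
t: 3.37
tool_pos: [0.4576, -0.241, 0.0937]
tool_rot: [2.111, 1.674, 0.447]
contact_force: [0.1, 0.1, 0.8]
opening: 0.0851
grip_force: 0.0
```

```bash
python3 - <<'E'
from h import *
R,zs=frame(np.radians(-13.5),np.radians(30));g=np.array([.4646,-.2433,.0783])
go(g,R)
E
```

```text
t 3.3667 q [-0.77  -0.401  2.314  0.364  0.801 -0.739] pos [ 0.4576 -0.241   0.0937] F [0.1 0.1 0.8]
shift [ 0.0174 -0.0057 -0.0385] turn [ 0.0007  0.0001 -0.0016]
```

{"fn": "jog_arm", "kwargs": {"deltas": [[-1,[0.017,-0.006,-0.038],[0,0,0]],[-1,[0.017,-0.006,-0.038],[0,0,0]],[1,[0.017,-0.006,-0.038],[0,0,0]],[1,[0.017,-0.006,-0.038],[0,0,0]],[1,[0.017,-0.006,-0.038],[0,0,0]],[1,[0.017,-0.006,-0.038],[0,0,0]],[1,[0.017,-0.006,-0.038],[0,0,0]],[1,[0.017,-0.006,-0.038],[0,0,0]],[1,[0.017,-0.006,-0.038],[0,0,0]],[1,[0.017,-0.006,-0.038],[0,0,0]]], "squeeze": 50}}

```text
t: 4.2
tool_pos: [0.4634, -0.2439, 0.0788]
tool_rot: [2.112, 1.672, 0.446]
contact_force: [-4.7, 1.7, 5.0]
opening: 0.0215
grip_force: 48.6
```

{"fn": "jog_arm", "kwargs": {"deltas": [[1,[-0.02,0.005,0.035],[0,0,0]],[1,[-0.04,0.01,0.07],[0,0,0]],[1,[-0.06,0.015,0.1],[0,0,0]],[1,[-0.08,0.02,0.14],[0,0,0]],[1,[-0.08,0.02,0.22],[0,0,0]],[1,[-0.08,0.02,0.3],[0,0,0]],[1,[-0.08,0.02,0.4],[0,0,0]],[1,[-0.08,0.02,0.5],[0,0,0]],[1,[-0.08,0.02,0.5],[0,0,0]],[1,[-0.08,0.02,0.5],[0,0,0]],[1,[-0.08,0.02,0.5],[0,0,0]]]}}

```text
t: 5.12
tool_pos: [0.4309, -0.2353, 0.2765]
tool_rot: [2.114, 1.673, 0.446]
contact_force: [-0.5, 0.4, -3.7]
opening: 0.0211
grip_force: 52.0
```

```bash
python3 - <<'E'
from h import *
R,zs=frame(np.radians(-10),0)
go([.45,-.15,.36],R)
E
```

```text
t 5.1167 q [-0.811 -0.67   2.172  0.296  1.204 -0.624] pos [ 0.4309 -0.2353  0.2765] F [-0.5  0.4 -3.7]
shift [0.0476 0.2132 0.2088] turn [0.0341 0.1629 0.0178]
```

{"fn": "jog_arm", "kwargs": {"deltas": [[1,[0.048,0.21,0.2],[0.034,0.163,0.018]],[1,[0.048,0.21,0.2],[0.034,0.163,0.018]],[1,[0.048,0.21,0.2],[0.034,0.163,0.018]],[1,[0.048,0.21,0.2],[0.034,0.163,0.018]],[1,[0.048,0.21,0.2],[0.034,0.163,0.018]],[1,[0.048,0.4,0.2],[0.034,0.163,0.018]],[1,[0.06,0.5,0.2],[0.034,0.163,0.018]],[1,[0.07,0.6,0.2],[0.034,0.163,0.018]],[1,[0.08,0.7,0.2],[0.034,0.163,0.018]],[1,[0.09,0.8,0.2],[0.034,0.163,0.018]],[1,[0.1,0.9,0.2],[0.034,0.163,0.018]],[1,[0.1,0.95,0.2],[0.034,0.163,0.018]]]}}

```text
t: 6.12
tool_pos: [0.47, 0.1403, 0.3543]
tool_rot: [2.407, 2.019, -0.003]
contact_force: [-0.2, -0.7, -3.1]
opening: 0.0213
grip_force: 52.1
```

```bash
python3 - <<'E'
from h import *
R,zs=frame(np.radians(-10),0)
go([.5543,.2455,.19],R)
E
```

```text
t 6.1167 q [ 1.390e-01 -3.150e-01  1.745e+00 -1.000e-03  1.712e+00  3.140e-01] pos [0.47   0.1403 0.3543] F [-0.2 -0.7 -3.1]
shift [ 0.2108  0.263  -0.4107] turn [ 0.0005 -0.0005  0.0001]
```

{"fn": "jog_arm", "kwargs": {"deltas": [[1,[0.1,0.13,0],[0,0,0]],[1,[0.21,0.255,0],[0,0,0]],[1,[0.21,0.255,-0.1],[0,0,0]],[1,[0.21,0.255,-0.2],[0,0,0]],[1,[0.21,0.255,-0.3],[0,0,0]],[1,[0.21,0.255,-0.38],[0,0,0]],[1,[0.21,0.255,-0.41],[0,0,0]],[1,[0.21,0.255,-0.41],[0,0,0]],[1,[0.21,0.255,-0.41],[0,0,0]]]}}

```text
t: 6.87
tool_pos: [0.5544, 0.2402, 0.1929]
tool_rot: [2.406, 2.019, -0.002]
contact_force: [0.5, -0.1, -1.2]
opening: 0.0215
grip_force: 52.1
```

```bash
python3 - <<'E'
from h import *
R,zs=frame(np.radians(-10),0)
go([.5543,.2455,.15],R)
T=ctrl.get_image("top");S=ctrl.get_image("side")
cv2.imwrite("pics/topA.png",T[:,:,::-1]);cv2.imwrite("pics/sideA.png",S[:,:,::-1])
a=cv2.resize(T[140:240,160:260],(400,400),interpolation=cv2.INTER_CUBIC);b=cv2.resize(S[100:220,290:410],(400,400),interpolation=cv2.INTER_CUBIC)
cv2.imwrite("pics/A.png",np.clip(np.hstack([a,b])[:,:,::-1]*1.4,0,255).astype(np.uint8))
E
```

```text
t 6.8667 q [ 0.287  0.031  1.7   -0.002  1.411  0.461] pos [0.5544 0.2402 0.1929] F [ 0.5 -0.1 -1.2]
shift [-0.0003  0.0133 -0.1071] turn [ 0.0006 -0.0001  0.    ]
```

View pics/A.png

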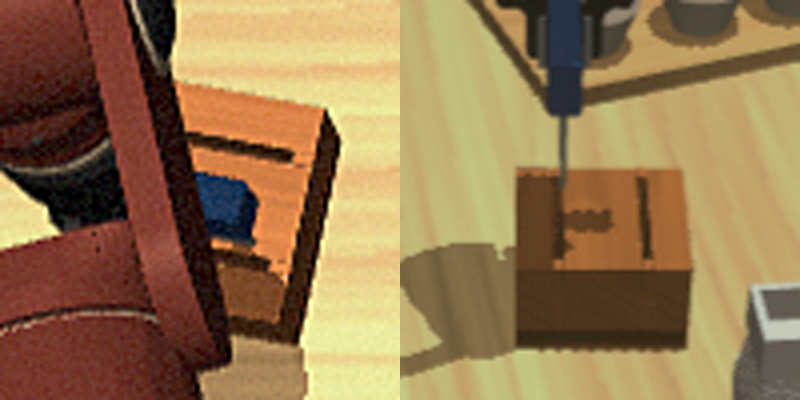

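The blade hangs just above the near slot: in the side view it spans about (339,135) to (340,156), and in the top view the handle end is near (222,197). Now I check the fine alignment numerically.

```bash
python3 - <<'E'
from h import *
s=cv2.imread("pics/side0.png");g=cv2.cvtColor(s,cv2.COLOR_BGR2HSV)[145:182,322:380]
d=(g[...,2]<62).astype(np.uint8);n,l,st,ce=cv2.connectedComponentsWithStats(d)
for i in range(1,n):
    if st[i,4]>15:
        p=np.argwhere(l==i)[:,::-1]+[322,145];b=cv2.boxPoints(cv2.minAreaRect(p.astype(np.float32)))
        o=sorted(b.tolist(),key=lambda q:q[1]);e0=np.mean(o[:2],0);e1=np.mean(o[2:],0)
        print(st[i],e0,e1,plane("side",e0,.07).round(4),plane("side",e1,.07).round(4))
f=lambda x,y:((x-400+.5)/3.333-.5+290,(y+.5)/3.333-.5+100)
z=ctrl.get_obs()["tool_pos"][2]-.0673
print("blade -y corner",plane("side",f(565,188),z).round(4),"shoulder corners",plane("side",f(549,115),z+.06).round(4),plane("side",f(582,115),z+.06).round(4),"blade top",plane("side",f(563.5,118),z+.06))
u=np.array([.174,.985]);c=ctrl.get_obs()["tool_pos"][:2];print("pred blade corner",c-.045*u,"handle end",c-.055*u)
T=lambda x,y:((x+.5)/4-.5+160,(y+.5)/4-.5+140)
print("handle top -y corner",plane("top",T(252,185),z+.1),plane("top",T(246,235),z+.1))
a=cv2.imread("pics/sideA.png");print(a[128:160,330:350].max(2))
E
```

```text
[14  8  3 24 52] [337. 153.] [337. 176.] [0.5653 0.292  0.07  ] [0.5486 0.2032 0.07  ]
[40  9  3 23 47] [363. 154.] [363. 176.] [0.6253 0.2777 0.07  ] [0.6064 0.1934 0.07  ]
[ 3 36 42  1 42] [366. 181.] [325. 181.] [0.609  0.1742 0.07  ] [0.5189 0.1896 0.07  ]
blade -y corner [0.5508 0.1942 0.1302] shoulder corners [0.5386 0.1892 0.1902] [0.5589 0.1858 0.1902] blade top [0.5468823  0.18436209 0.19020114]
pred blade corner [0.54906475 0.1967413 ] handle end [0.54732475 0.1868913 ]
handle top -y corner [0.55122964 0.18102374 0.23020114] [0.52737615 0.18282983 0.23020114]
[[ 96  78  58  48  35  38  38  38  39  38  38  39  38  39  41  55  60  62
   61  60]
 [138 113  67  50  34  38  39  37  38  38  39  38  39  39  41  56  62  63
   62  60]
 [138 122  87  55  34  38  38  38  39  39  38  37  37  39  42  56  62  64
   68  75]
 [138 138 114  66  36  38  38  39  39  38  39  38  37  38  47  74  86  90
  102 117]
 [139 138 123  82  42  38  39  39  39  38  38  38  37  39  68 117 138 138
  138 139]
 [138 139 139 114  62  39  38  38  38  38  39  38  38  40  85 127 139 139
  139 138]
 [139 138 139 
[... 1496 characters left out ...]
 109 108
  108 107]
 [112 114  95  94 112 101 101 100  70  70 100 113 114 114 114 111 109 108
  107 107]
 [ 71  72  71  71  69  59  51  55  55  70 100 112 113 114 114 111 108 108
  106 107]
 [ 71  71  71  69  69  60  50  55  54  72 101 112 111 114 114 111 108 108
  106 108]
 [ 71  72  71  70  70  61  52  54  55  80 105 111 111 113 113 111 108 107
  106 107]
 [ 70  70  71  70  70  65  58  55  64  89 107 111 110 112 111 109 107 106
  107 107]
 [ 70  71  70  70  69  65  57  55  73 101 112 110 110 111 112 110 107 107
  107 106]
 [ 71  71  71  68  70  63  56  55  76 102 111 109 110 113 112 111 108 107
  107 106]
 [ 71  71  70  69  69  65  58  55  75 101 111 110 112 116 117 116 112 109
  108 107]]
```

```bash
python3 - <<'E'
from h import *
s=cv2.imread("pics/side0.png").max(2).astype(float)
t=cv2.imread("pics/top0.png").max(2).astype(float)
def line(n,im,pts):
    P=np.array([plane(n,p,.07)[:2] for p in pts]);a=np.polyfit(P[:,1],P[:,0],1)
    print(n,"slope",a[0].round(4),"x at y=.24:",np.polyval(a,.24).round(4),"rms",np.std(P[:,0]-np.polyval(a,P[:,1])).round(5))
def cen(v,x):
    w=np.clip(np.median(v)-v-8,0,None);return (w*x).sum()/w.sum()
for c in(337.5,363):
    x=np.arange(int(c)-5,int(c)+7);line("side",s,[(cen(s[r,x],x),r) for r in range(157,173)])
for x0,y0,x1,y1 in((189,171,233,179),(182,197.6,227,206)):
    L=[]
    for c in range(x0+4,x1-3):
        m=y0+(y1-y0)*(c-x0)/(x1-x0);y=np.arange(round(m)-5,round(m)+6);L.append((c,cen(t[y,c],y)))
    line("top",t,L)
o=ctrl.get_obs();print(o["t"],o["tool_pos"].round(4),o["contact_force"].round(1))
a=cv2.imread("pics/sideA.png").max(2).astype(float);x=np.arange(333,345)
z=o["tool_pos"][2]-.0673
for r in(137,145,148,152):
    c=cen(a[r,x],x);print(r,c)
c=cen(a[152,x],x);p=plane("side",(c,156),z);print("blade -y corner",p.round(4),"-> x at y=.24:",p[0]+.176*(.24-p[1]),"robot x at .24",o["tool_pos"][0]+.176*(.24-o["tool_pos"][1]))
E
```

```text
side slope 0.1689 x at y=.24: 0.5556 rms 8e-05
side slope 0.1783 x at y=.24: 0.6164 rms 0.00018
top slope 0.1749 x at y=.24: 0.6145 rms 0.00016
top slope 0.1752 x at y=.24: 0.5537 rms 0.0002
6.9667 [0.5569 0.2411 0.1975] [ 0.1  0.2 -1.3]
137 338.48837209302326
145 338.35897435897436
148 338.4812030075188
152 338.5
blade -y corner [0.5494 0.1947 0.1302] -> x at y=.24: 0.5574074846323595 robot x at .24 0.5567070817591848
```

{"fn": "jog_arm", "kwargs": {"deltas": [[1,[-0.003,0.015,-0.04],[0,0,0]],[1,[-0.003,0.015,-0.08],[0,0,0]],[1,[-0.003,0.015,-0.11],[0,0,0]],[1,[-0.003,0.015,-0.11],[0,0,0]],[1,[-0.003,0.015,-0.11],[0,0,0]],[1,[-0.003,0.015,-0.11],[0,0,0]]]}}

```text
t: 7.47
tool_pos: [0.5552, 0.2472, 0.1521]
tool_rot: [2.403, 2.018, 0.006]
contact_force: [-0.1, -0.1, -1.5]
opening: 0.0215
grip_force: 52.2
```

```bash
python3 - <<'E'
from h import *
R,zs=frame(np.radians(-9.95),0)
S=ctrl.get_image("side");go([.5558,.247,.15],R)
cv2.imwrite("pics/sideB.png",S[:,:,::-1])
cv2.imwrite("pics/B.png",np.clip(cv2.resize(S[115:205,310:390],(640,600)[:2],interpolation=cv2.INTER_CUBIC)[:,:,::-1]*1.4,0,255).astype(np.uint8))
E
```

```text
t 7.5167 q [ 0.298  0.07   1.73  -0.002  1.337  0.472] pos [0.5552 0.2473 0.1522] F [ 0.1  0.2 -2. ]
shift [ 0.0015 -0.0007 -0.0054] turn [0.0002 0.0017 0.    ]
```

View pics/B.png

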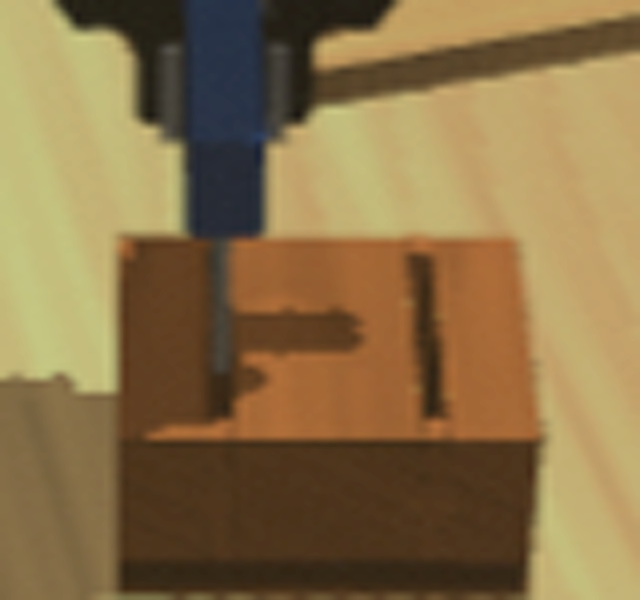

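Blade edge corner at (338,171) sits over the near slot's line, with the slot end at (338,178). I'll descend slowly with a lighter grip so that any hit stays gentle.

{"fn": "jog_arm", "kwargs": {"deltas": [[1,[0.001,0,-0.01],[0,0.002,0]],[1,[0.001,0,-0.02],[0,0.002,0]],[1,[0.001,0,-0.03],[0,0.002,0]],[1,[0.001,0,-0.035],[0,0.002,0]],[1,[0.001,0,-0.04],[0,0.002,0]],[1,[0.001,0,-0.044],[0,0.002,0]],[1,[0.001,0,-0.044],[0,0.002,0]]], "squeeze": 30}}

```text
t: 8.1
tool_pos: [0.5543, 0.247, 0.132]
tool_rot: [-2.404, -2.02, 0.007]
contact_force: [-0.0, -0.4, -1.6]
opening: 0.0214
grip_force: 52.2
```

{"fn": "jog_arm", "kwargs": {"deltas": [[1,[0.002,0,-0.005],[0,0,0]],[1,[0.002,0,-0.01],[0,0,0]],[1,[0.002,0,-0.015],[0,0,0]],[1,[0.002,0,-0.02],[0,0,0]],[1,[0.002,0,-0.025],[0,0,0]],[1,[0.002,0,-0.03],[0,0,0]],[1,[0.002,0,-0.03],[0,0,0]]], "squeeze": 30}}

```text
t: 8.68
tool_pos: [0.5549, 0.247, 0.1198]
tool_rot: [-2.404, -2.019, 0.008]
contact_force: [0.3, 0.2, -3.3]
opening: 0.0214
grip_force: 52.2
```

{"fn": "jog_arm", "kwargs": {"deltas": [[1,[0.001,0,-0.006],[0,0,0]],[1,[0.001,0,-0.012],[0,0,0]],[1,[0.001,0,-0.018],[0,0,0]],[1,[0.001,0,-0.022],[0,0,0]],[1,[0.001,0,-0.025],[0,0,0]],[1,[0.001,0,-0.028],[0,0,0]],[1,[0.001,0,-0.03],[0,0,0]],[1,[0.001,0,-0.032],[0,0,0]],[1,[0.001,0,-0.032],[0,0,0]]]}}

```text
t: 9.43
tool_pos: [0.5559, 0.2471, 0.1087]
tool_rot: [-2.405, -2.02, 0.006]
contact_force: [-2.9, -1.5, 3.8]
opening: 0.0213
grip_force: 52.9
```

{"fn": "jog_arm", "kwargs": {"deltas": [[1,[-0.001,0,-0.003],[0,0,0]],[1,[-0.001,0,-0.006],[0,0,0]],[1,[-0.001,0,-0.006],[0,0,0]]]}}

```text
t: 9.68
tool_pos: [0.556, 0.2471, 0.1086]
tool_rot: [-2.405, -2.02, 0.005]
contact_force: [-6.0, -3.1, 14.0]
opening: 0.0211
grip_force: 54.4
```

It stops firmly with the edge at about 41 mm, so the near slot is the shallow one. I'll raise the scraper and shift 60 mm to the far slot.

{"fn": "jog_arm", "kwargs": {"deltas": [[1,[0,0,0.04],[0,0,0]],[1,[0,0,0.08],[0,0,0]],[1,[0,0,0.13],[0,0,0]],[1,[0,0,0.13],[0,0,0]],[1,[0,0,0.13],[0,0,0]],[1,[0.07,-0.013,0.13],[0,0,0]],[1,[0.147,-0.026,0.13],[0,0,0]],[1,[0.147,-0.026,0.13],[0,0,0]],[1,[0.147,-0.026,0.13],[0,0,0]],[1,[0.147,-0.026,0.13],[0,0,0]]], "squeeze": 30}}

```text
t: 10.52
tool_pos: [0.6129, 0.2364, 0.155]
tool_rot: [-2.403, -2.018, 0.011]
contact_force: [-0.1, -0.2, -2.8]
opening: 0.021
grip_force: 52.3
```

```bash
python3 - <<'E'
from h import *
R,zs=frame(np.radians(-9.95),0)
S=ctrl.get_image("side");go([.6146,.2367,.132],R)
cv2.imwrite("pics/C.png",np.clip(cv2.resize(S[115:205,310:390],(640,600)[:2],interpolation=cv2.INTER_CUBIC)[:,:,::-1]*1.4,0,255).astype(np.uint8))
E
```

```text
t 10.5667 q [ 0.255  0.186  1.598 -0.     1.366  0.429] pos [0.6128 0.2366 0.1555] F [-0.4 -0.3 -2.3]
shift [ 0.0045  0.0001 -0.0588] turn [ 0.0006 -0.0022 -0.0001]
```

View pics/C.png

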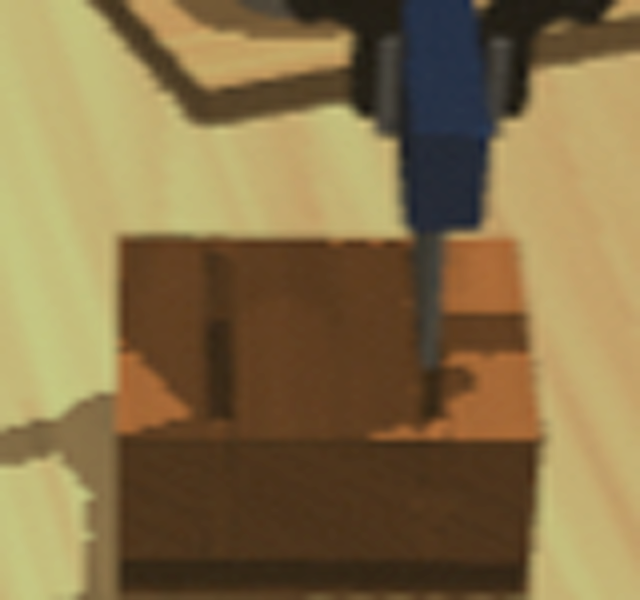

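The blade lines up with the far slot: its corner is at (364,171) and the slot end at (365,178). I'll descend gently.

{"fn": "jog_arm", "kwargs": {"deltas": [[1,[0.004,0,-0.015],[0,-0.002,0]],[1,[0.004,0,-0.03],[0,-0.002,0]],[1,[0.004,0,-0.038],[0,-0.002,0]],[1,[0.004,0,-0.043],[0,-0.002,0]],[1,[0.004,0,-0.048],[0,-0.002,0]],[1,[0.004,0,-0.052],[0,-0.002,0]],[1,[0.004,0,-0.056],[0,-0.002,0]],[1,[0.004,0,-0.056],[0,-0.002,0]]]}}

```text
t: 11.23
tool_pos: [0.6156, 0.2367, 0.1347]
tool_rot: [2.404, 2.019, 0.001]
contact_force: [0.1, 0.5, -2.8]
opening: 0.0211
grip_force: 52.2
```

{"fn": "jog_arm", "kwargs": {"deltas": [[1,[-0.002,0,-0.006],[0,0,0]],[1,[-0.002,0,-0.012],[0,0,0]],[1,[-0.002,0,-0.018],[0,0,0]],[1,[-0.002,0,-0.024],[0,0,0]],[1,[-0.002,0,-0.03],[0,0,0]],[1,[-0.002,0,-0.036],[0,0,0]],[1,[-0.002,0,-0.036],[0,0,0]]]}}

```text
t: 11.82
tool_pos: [0.6145, 0.2366, 0.1196]
tool_rot: [2.404, 2.019, -0.001]
contact_force: [0.2, -1.2, -3.3]
opening: 0.0213
grip_force: 52.2
```

{"fn": "jog_arm", "kwargs": {"deltas": [[1,[0,0,-0.006],[0,0,0]],[1,[0,0,-0.012],[0,0,0]],[1,[0,0,-0.018],[0,0,0]],[1,[0,0,-0.024],[0,0,0]],[1,[0,0,-0.03],[0,0,0]],[1,[0,0,-0.036],[0,0,0]],[1,[0,0,-0.042],[0,0,0]],[1,[0,0,-0.042],[0,0,0]]]}}

```text
t: 12.48
tool_pos: [0.6144, 0.2365, 0.1028]
tool_rot: [2.404, 2.019, -0.001]
contact_force: [-0.7, 0.6, -3.3]
opening: 0.0211
grip_force: 52.2
```

This is the deep slot. I'll lower it towards home.

{"fn": "jog_arm", "kwargs": {"deltas": [[1,[0,0,-0.007],[0,0,0]],[1,[0,0,-0.014],[0,0,0]],[1,[0,0,-0.021],[0,0,0]],[1,[0,0,-0.028],[0,0,0]],[1,[0,0,-0.035],[0,0,0]],[1,[0,0,-0.042],[0,0,0]],[1,[0,0,-0.049],[0,0,0]],[1,[0,0,-0.053],[0,0,0]],[1,[0,0,-0.053],[0,0,0]]]}}

```text
t: 13.23
tool_pos: [0.6145, 0.2366, 0.0818]
tool_rot: [2.404, 2.019, -0.0]
contact_force: [0.1, 0.0, -3.1]
opening: 0.0213
grip_force: 52.2
```

{"fn": "jog_arm", "kwargs": {"deltas": [[1,[0,0,-0.003],[0,0,0]],[1,[0,0,-0.006],[0,0,0]],[1,[0,0,-0.009],[0,0,0]],[1,[0,0,-0.011],[0,0,0]],[1,[0,0,-0.012],[0,0,0]],[1,[0,0,-0.013],[0,0,0]],[1,[0,0,-0.013],[0,0,0]],[1,[0,0,-0.013],[0,0,0]]]}}

```text
t: 13.9
tool_pos: [0.6149, 0.2367, 0.0777]
tool_rot: [2.404, 2.019, 0.001]
contact_force: [-1.2, 0.4, -0.0]
opening: 0.0214
grip_force: 52.7
```

{"fn": "jog_arm", "kwargs": {"deltas": [[1,[0,0,-0.002],[0,0,0]],[1,[0,0,-0.004],[0,0,0]],[1,[0,0,-0.004],[0,0,0]],[1,[0,0,-0.004],[0,0,0]],[1,[0,0,-0.004],[0,0,0]]]}}

```text
t: 14.32
tool_pos: [0.615, 0.2367, 0.0777]
tool_rot: [2.404, 2.019, 0.001]
contact_force: [-5.6, -2.3, 7.9]
opening: 0.0213
grip_force: 53.6
```

```bash
python3 - <<'E'
from h import *
S=ctrl.get_image("side")
cv2.imwrite("pics/D.png",np.clip(cv2.resize(S[115:205,310:390],(640,600)[:2],interpolation=cv2.INTER_CUBIC)[:,:,::-1]*1.4,0,255).astype(np.uint8))
E
```

```text
(no output)
```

View pics/D.png

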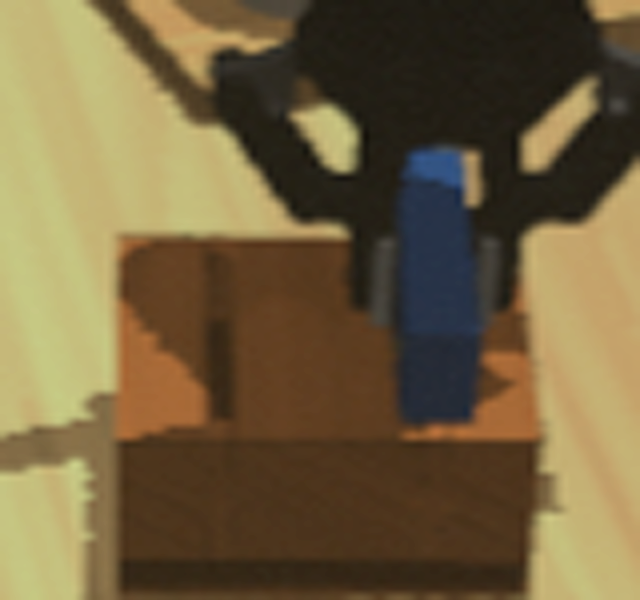

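The handle sits home on the block's top: its end is at (365,178) with no blade visible. I'll release and retreat upward.

{"fn": "jog_arm", "kwargs": {"deltas": [[0.3,[0,0,0.002],[0,0,0]],[0.1,[0,0,0.002],[0,0,0]],[-0.2,[0,0,0.002],[0,0,0]],[-0.5,[0,0,0.002],[0,0,0]],[-0.5,[0,0,0.002],[0,0,0]],[-0.5,[0,0,0.03],[0,0,0]],[-0.5,[0,0,0.08],[0,0,0]],[-0.5,[0,0,0.16],[0,0,0]],[-0.5,[0,0,0.25],[0,0,0]],[-0.5,[0,0,0.35],[0,0,0]],[-0.5,[0,0,0.4],[0,0,0]],[-0.5,[0,0,0.4],[0,0,0]]]}}

```text
t: 15.37
tool_pos: [0.6182, 0.2376, 0.2452]
tool_rot: [2.399, 2.015, 0.021]
contact_force: [0.4, 0.1, 0.9]
opening: 0.064
grip_force: 0.0
```

```bash
python3 - <<'E'
from h import *
S=ctrl.get_image("side");o=ctrl.get_obs();print(o["tool_pos"],o["opening"],o["contact_force"].round(1))
cv2.imwrite("pics/E.png",np.clip(cv2.resize(S[115:205,310:390],(640,600)[:2],interpolation=cv2.INTER_CUBIC)[:,:,::-1]*1.4,0,255).astype(np.uint8))
E
```

```text
[0.61688882 0.23723573 0.2413007 ] 0.06407478722789746 [ 0.5 -0.7 -0.3]
```

View pics/E.png

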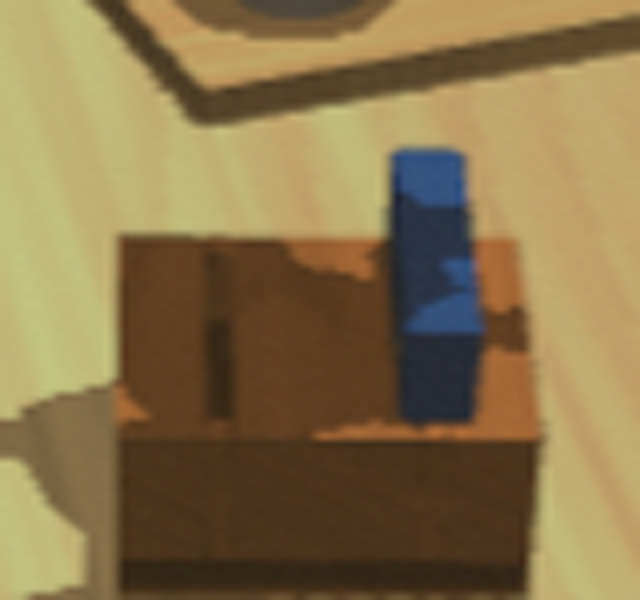

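The scraper stands upright and home in the far slot, with its handle from about (362,138) to (365,178), and the gripper is clear.

```bash
python3 -c "
from station import ctrl
print(ctrl.finish_job())"
```

```text
the job is handed in; nothing more can be done
None
```

The blue scraper is parked blade-down and fully home in the far slot, the one farther from the robot, and released. I handed the job in at about 15 s; it returned no verdict. The near slot stopped the blade at about 41 mm, so it was the shallow one. I did not touch or re-check the vase, beaker or jar; the carry path stayed above or clear of them.

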